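# Fit the tanged return spring to the slotted brake shaft

### The arm

A 6-joint arm with a two-finger parallel gripper is mounted at the origin on the work surface. World frame = base frame: x ahead of the robot, y to its left, z up, the work surface at z = 0. Lengths are in mm, angles in rad, forces in N, time in s.
With the tool pointing down it reaches from about 350 to 875 mm from the base axis. Payload 4.2 kg.
Tool frame: the origin (TCP) lies where the fingers leave the gripper's body, on its centre line; the fingertips stand ahead of it and the grasp point (between the pads) lies 54 mm ahead of it (arm.nose_length is the z of the fingertips in the tool frame, in mm); z points along the fingers, x is the direction in which the jaws open and shut, and the axes are right-handed (so a half turn about z gives the same grasp; the last joint's range is limited). The gripper opens to 85 mm and grips with 20 to 120 N. Pads are 22 mm wide; open, the fingers measure 114 mm over their backs; the gripper's body (76 mm by 85 mm) begins 54 mm behind the grasp point. The pads swing forward as they close: fully open they stand 13 mm farther back than shut.
Start: joints at [1.595, 0.385, 0.008, 0, -1.194, -0.259], TCP at [145.374, 607.837, 303.912] pointing down, gripper open.
Joint ranges: [-3.14, 3.14], [-1.21, 2.06], [-1.07, 1.41], [-3.16, 2.05], [-2.99, -0.16], [-3.1, 3.1]. Speed limits (rad/s): [2.79, 2.79, 3.14, 3.14, 3.14, 3.14].

### API

Orientations are given as a unit quaternion [x, y, z, w].
In Python, from bench import arm, imaging, job_done gives the robot as it stands.
- The arm moves only by the shell command python3 -m crank 'ROWS' [OPENING]. ROWS is a JSON object of lists of equal length, an entry for each row: "delta_pos": the shift along the tool's x, y, z in m, a list of three; "twist": the turn about the tool's z in rad. In form: {"delta_pos": [[tx, ty, tz], ...], "twist": [twist, ...]}. A call has 1 to 8 rows; each row shifts and turns the commanded pose from where the row before left it, along the tool's axes as they then stand; what a row does not reach is not made up. A row lasts 1/12 s, in which the tool goes at most 41.7 mm and 7.16 degrees, less where a joint would pass 70% of its speed; a pose out of reach is approached as far as the arm can. A call is refused whole if a number of a shift passes 0.0417 or a number of a turn 0.125, either way. A call with a gripper value outside its range is refused whole. OPENING is the opening, from 0 (shut) to 1 (fully open), set as the call begins (- or left out, the last holds). The fingers move at their own pace and stop on an object; the grip force is fixed at half the most. Time passes only in rows, so rows that do not move let the fingers close. It gives the time, the measured TCP pose, the force and the opening at its end, in the units of the state.
- arm.read_state(): the state, without advancing time (a new reading comes with each control period).
- imaging.get_image(name): name is "side" or "top"; returns (picture, depth): 384x512x3 uint8, blue, green, red; 384x512 float32, mm along the optical axis (not along the pixel's ray), 0 where there is no reading.
- imaging.camera_model(name): a dict with "vfov" (degrees; the focal length in pixels is half the picture's height over the tangent of half this angle, whatever the lens; pixels are square), "cx", "cy" (the principal point, pixels), "T" (4x4, takes a point from camera to world coordinates). Camera axes: x right, y up, looking along -z (the intrinsics and any distortion apply to the point x, -y, -z); pixel columns grow to the right and rows downward; lengths in mm; the calibration is good to about 2 mm. A picture is of the moment at which its call begins. camera_model takes no time and is no camera call.
- job_done(): hands the job in, once; it reports no verdict.
The state is a dict: "clock": time; "joints": joint angles; "joint_vel": joint speeds; "joint_efforts": joint torques, N m; "position": TCP position; "ee_rot": TCP orientation; "contact_force": force on the tool from outside, world axes, zero at the start; "wrist_torque": the same for the moment, N m; "gripper_width": finger opening in mm.
Only numpy, scipy, OpenCV 4.12 (cv2) and the standard library are available. Lean on these libraries where they do the work, as an engineer would, in place of code of your own. Each camera call takes 0.05 s, during which the arm holds its last target.

### The job

Take the yellow guard cap off the end of the brake's upright shaft and put it in the blue parts tray. Then thread the tanged spring with the black collar over the shaft end, foot first: its tang will catch on the end of the shaft, so twist the spring gently, without forcing it, until the tang drops into the shaft's slot, and slide it down until it sits fully home on the shoulder. Let go of it there and leave the other things undisturbed.

Things in the scene. Friction and masses are not known exactly. Their poses are not given: they have to be found in the camera images.
- brake: The fixed brake: a bright steel drum 100 mm across on an aluminium plate 150 mm square, its slotted shaft upright on top. Origin at the centre of its underside; z up, x from its front (yellow triangle) to its back.
- seat (a point): Centre of the dark steel shoulder, 48 mm across, on top of the brake, 104 mm above the bench, from which the shaft stands up; z along the shaft, x from the brake's front to its back. The spring is home when its foot stands here.
- shaft_end (a point): Centre of the shaft's end, 90 mm above the seat. Steel shaft 22 mm across, 2 mm chamfer. A slot 5.5 mm wide cuts it across its full width from the end down to the shoulder, leaving two half-rods with a gap open on both sides. The shaft is held and does not turn, but its slot may lie in any direction, which is not measured: this point's x axis is the brake's, not the slot's.
- spring_grip (a point): The spring to fit, upright in the tray, foot down: steel coils 36 mm across, with a knurled black collar as its upper end. This point is the collar's centre, where it is held: collar 42 mm across, 16 mm high, bore 29 mm. z points up the spring's axis, x to the side where the tang is. Pressed, it yields about 1 mm per N up to 13 mm, then is solid; in twist about 1.7 rad per N m.
- spring_foot (a point): The same spring's foot: centre of the underside of its lowest coil, 70 mm below the collar's centre while unloaded. Coils of 3.5 mm wire, about 28 mm inside. At the foot the wire is bent straight inwards as a tang 3.5 mm thick, towards this x axis' side, ending 4 mm short of the spring's axis; it may enter the shaft's slot from either side.
- guard_grip (a point): Yellow plastic guard cap, 32 mm across and 44 mm high, bore 25 mm and 30 mm deep, sitting loosely on the end of the shaft. This point is on its axis 30 mm above its rim and 14 mm below its top, where it is held; z points up. It lifts off straight up by more than 30 mm.
- tray: Blue open parts tray fixed to the bench, 180 mm (x) by 280 mm (y), walls 4 mm thick and 28 mm high. Origin at the centre of its underside; inner floor 4 mm above the bench. The spring stands at its -y end, small parts at most 40 mm high in its middle.
- tray_empty (a point): Middle of the tray's empty +y end, on its inner floor, 85 mm from the tray's centre: room for the guard cap.
- coupling: Aluminium shaft coupling, 30 mm across and 30 mm high, standing in the middle of the tray; bystander. Origin at the centre of its underside.
- plain_spring: Plain brass spring without a tang, 24 mm across and 36 mm high, standing in the middle of the tray; bystander, not the one to fit. Origin at the centre of its underside.
- torque_sensor: Blue torque sensor, 50 x 40 mm and 100 mm high, standing behind; bystander. Origin at the centre of its underside.
- screwdriver: Orange screwdriver lying near the robot; bystander.

How it is judged:
By the outcome, as a careful person would: the job done as asked, in the order asked, and still so for the second after the job is handed in, with the robot touching nothing.
It also fails if it takes over 72 s, if anything falls off the work surface, if the arm or the gripper's body presses on something with over 40 N, if the wrist force passes 120 N, or if a joint passes its speed limit or range.

## Working session

There is one attempt and no reset: what is moved stays moved. The work goes in short steps, Python scripts to look and compute and a shell command to move; the robot and the scene stay as the last step left them, time stands still between calls to the robot, and variables do not carry over. Pictures are saved under pics/ and viewed, and the job is handed in when it is done.

```bash
ls; mkdir -p pics
python3 - <<'E'
from bench import arm, imaging
import cv2,numpy as np
for n in("side","top"):
    p,d=imaging.get_image(n); cv2.imwrite(f"pics/{n}0.png",p); np.savez(f"pics/{n}0.npz",p=p,d=d)
    m=imaging.camera_model(n); print(n,m)
print(arm.read_state(), arm.nose_length)
E
```

```text
pics
side {'vfov': 55.371573055945284, 'cx': 257.6861813884991, 'cy': 184.81851903036147, 'T': array([[ 8.76971429e-01,  2.29945777e-01, -4.21955036e-01,
         2.33745197e+02],
       [-4.80434791e-01,  4.00956156e-01, -7.80010623e-01,
        -5.55684549e+02],
       [-1.01746795e-02,  8.86768910e-01,  4.62101045e-01,
         5.03332217e+02],
       [ 0.00000000e+00,  0.00000000e+00,  0.00000000e+00,
         1.00000000e+00]])}
top {'vfov': 45.18325391916467, 'cx': 257.09847441825445, 'cy': 182.93742429890028, 'T': array([[-4.24031599e-03,  9.85985299e-01, -1.66778327e-01,
         3.69387045e+02],
       [-9.99987906e-01, -4.59641817e-03, -1.74924429e-03,
         5.92400022e+00],
       [-2.49131209e-03,  1.66768893e-01,  9.85992865e-01,
         1.06529657e+03],
       [ 0.00000000e+00,  0.00000000e+00,  0.00000000e+00,
         1.00000000e+00]])}
{'clock': 0.1, 'joints': array([ 1.59460841e+00,  3.85477689e-01,  6.76484338e-03, -4.11067917e-04,
       -1.19401450e+00, -2.58592995e-01]), 'joint_vel': array([ 1.67252463e-03, -1.45039070e-03,  3.79257230e-03,  1.79365713e-03,
        5.83702283e-05,  8.71651244e-04]), 'joint_efforts': array([ 6.23698998e-04, -3.93317020e+01,  1.88930118e+01,  4.19797495e+00,
       -2.59114575e-03,  1.61173496e-06]), 'position': array([145.29094799, 607.48784631, 302.9365013 ]), 'ee_rot': array([-6.19363341e-01,  7.85103868e-01, -6.57272197e-04, -7.32596499e-04]), 'contact_force': array([ 0.25249384,  0.13578642, -0.4197849 ]), 'wrist_torque': array([-0.03586056,  0.05339056, -0.03679938]), 'gripper_width': 85.48885105985319} 72.6
```

View pics/side0.png

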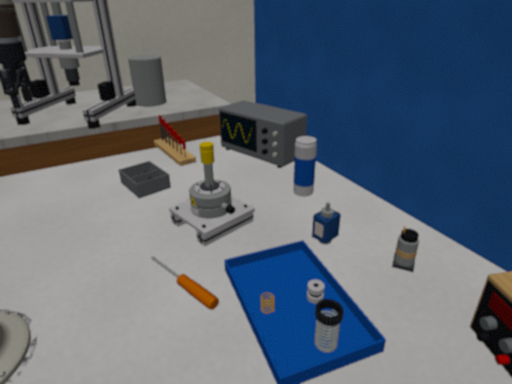

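View pics/top0.png

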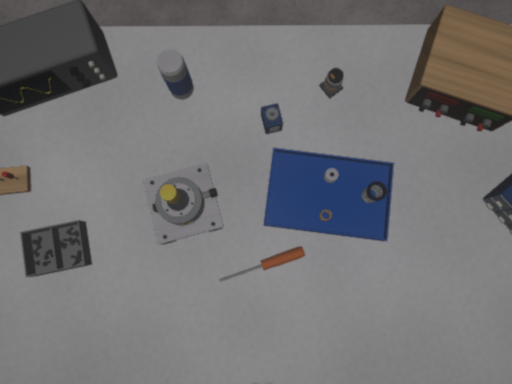

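The side view shows the yellow cap at about (207,152), the tanged spring's black collar at (328,312), and the tray at the lower right. The top view shows the cap at (168,192), the collar at (376,190), the coupling at (331,175), the plain spring at (326,215) and an empty tray end at column ~285.

```bash
cat > h.py <<'E'
import numpy as np, cv2
from bench import arm, imaging
def cam(n):
    m=imaging.camera_model(n); f=192/np.tan(np.radians(m['vfov']/2)); return m,f
def ray(n,u,v):
    m,f=cam(n); d=np.array([(u-m['cx'])/f,-(v-m['cy'])/f,-1.]); T=m['T']; return T[:3,3],T[:3,:3]@d
def plane(n,u,v,z):
    o,d=ray(n,u,v); return o+d*(z-o[2])/d[2]
def proj(n,P):
    m,f=cam(n); T=m['T']; q=T[:3,:3].T@(np.asarray(P,float)-T[:3,3]); return np.array([m['cx']+f*q[0]/-q[2], m['cy']-f*q[1]/-q[2]])
def tri(ps):
    A=np.zeros((3,3));b=np.zeros(3)
    for n,u,v in ps:
        o,d=ray(n,u,v); d=d/np.linalg.norm(d); M=np.eye(3)-np.outer(d,d); A+=M;b+=M@o
    return np.linalg.solve(A,b)
def cloud(n,d):
    m,f=cam(n); v,u=np.mgrid[:384,:512]; c=np.stack([(u-m['cx'])/f*d,-(v-m['cy'])/f*d,-d],-1); return c@m['T'][:3,:3].T+m['T'][:3,3]
def save(name,img,box=None,s=1):
    if box: u0,u1,v0,v1=box; img=img[v0:v1,u0:u1]
    cv2.imwrite(f"pics/{name}.png",cv2.resize(img,None,fx=s,fy=s,interpolation=cv2.INTER_CUBIC))
E
python3 - <<'E'
from h import *
for n in("side","top"):
    z=np.load(f"pics/{n}0.npz"); p,d=z['p'],z['d']; C=cloud(n,d); hsv=cv2.cvtColor(p,cv2.COLOR_BGR2HSV)
    y=cv2.inRange(hsv,(22,150,80),(35,255,255))
    k,l,st,ce=cv2.connectedComponentsWithStats(y)
    for i in range(1,k):
        if st[i,4]>30:
            P=C[(l==i)&(d>0)]; print(n,'yel',st[i],ce[i],P.mean(0).round(1),P.min(0).round(),P.max(0).round())
    b=cv2.inRange(hsv,(0,0,0),(180,255,45)) 
    k,l,st,ce=cv2.connectedComponentsWithStats(b)
    for i in range(1,k):
        if 30<st[i,4]<3000:
            P=C[(l==i)&(d>0)]; 
            if len(P): print(n,'blk',st[i],ce[i],np.median(P,0).round(1),P.min(0).round(),P.max(0).round())
    bl=cv2.inRange(hsv,(108,180,60),(125,255,255))&((d>0)*255).astype('uint8')
    bl=bl*((C[...,2]>-10)&(C[...,2]<50)&(C[...,0]<700)).astype('uint8')
    k,l,st,ce=cv2.connectedComponentsWithStats(bl); i=1+np.argmax(st[1:,4]); 
    P=C[l==i]; r=P[P[:,2]>22]; print(n,'tray',st[i],cv2.minAreaRect(r[:,:2].astype('f4')) if len(r)>4 else None, np.percentile(P[:,2],[2,50,98]))
    q=C[(C[...,2]>98)&(C[...,2]<110)&(d>0)]; 
    print(n,'tab z', np.median(C[...,2][(abs(C[...,2])<15)]))
    s=C[(C[...,1]<-90)&(C[...,1]>-260)&(C[...,2]>72)&(C[...,2]<100)&(C[...,0]>300)&(C[...,0]<520)&(d>0)]; print(n,'spr',len(s),s.mean(0) if len(s) else 0)
z=np.load("pics/top0.npz"); save("t_br",z['p'],(130,250,150,260),5)
z=np.load("pics/side0.npz"); save("s_br",z['p'],(150,280,130,250),5)
z=np.load("pics/side0.npz"); save("s_tr",z['p'],(220,390,230,384),4)
E
```

```text
side yel [200 142  13  22 241] [206.45228216 152.35684647] [495.  165.9 191. ] [484. 159. 165.] [509. 187. 210.]
side blk [  0   4  21  34 566] [ 8.31272085 21.99646643] [169.5 576.1 448.3] [144. 564. 390.] [ 188. 1122.  488.]
side blk [33  4 12 41 56] [38.10714286 22.69642857] [ 230.3 1241.3  416.6] [ 228. 1229.  333.] [ 233. 1252.  478.]
side blk [62 17  9 21 91] [66.24175824 27.36263736] [ 318.9 1096.8  399.1] [ 310. 1080.  365.] [ 328. 1110.  435.]
side blk [   0   41   49   67 1654] [18.61729141 74.11668682] [153.9 578.4 322.3] [119. 530. 142.] [ 203. 1241.  405.]
side blk [49 63  8 29 31] [52.5483871  77.25806452] [ 230.5 1241.1  201.5] [ 228. 1233.  146.] [ 232. 1250.  258.]
side blk [ 66  68  13  17 165] [72.42424242 76.20606061] [ 300.7 1100.3  223.6] [ 281. 1090.  190.] [ 321. 1115.  252.]
side blk [ 99  80  16  20 244] [106.76639344  90.34836066] [404.  988.5 176.2] [378. 972. 143.] [ 435. 1049.  207.]
side blk [ 20  92  54  21 112] [ 45.9375     102.44642857] [ 181.1 1180.7  115.3] [  92. 1070.  109.] [ 297. 1325.  119.]
side blk [93 94 41 22 84] [112.32142857 105.3333333
[... 2066 characters left out ...]
 -577.   17.] [ 562. -514.   87.]
top blk [367 183  19  17  75] [376.16 190.8 ] [ 518.  -252.2   78.1] [ 500. -269.   66.] [ 535. -231.   84.]
top blk [ 81 226   9  38 143] [ 85.14685315 245.6013986 ] [404.4 393.1  26.2] [367. 384.  11.] [449. 402.  42.]
top blk [ 53 228  10  40 187] [ 57.09625668 247.82887701] [400.2 455.9  23.3] [358. 447.   8.] [445. 467.  38.]
top blk [ 23 234  12  40 285] [ 28.26666667 253.51929825] [387.1 518.8  25.4] [345. 509.   3.] [432. 529.  47.]Traceback (most recent call last):
  File "<stdin>", line 17, in <module>
    return _wrapfunc(a, 'argmax', axis=axis, out=out, **kwds)
    return bound(*args, **kwds)
ValueError: attempt to get argmax of an empty sequence
```

```bash
python3 - <<'E'
import cv2,numpy as np
z=np.load("pics/top0.npz")
from h import save
save("t_tr",z['p'],(255,405,140,250),5)
E
python3 - <<'E'
from h import *
z=np.load("pics/top0.npz"); save("t_br",z['p'],(130,240,150,250),5)
z2=np.load("pics/side0.npz"); 
a=cv2.resize(z2['p'][130:250,150:280],None,fx=4,fy=4,interpolation=2); save("s_br",a)
a=cv2.resize(z2['p'][230:384,220:390],None,fx=3,fy=3,interpolation=2); save("s_tr",a)
E
```

```text
(no output)
```

View pics/t_br.png

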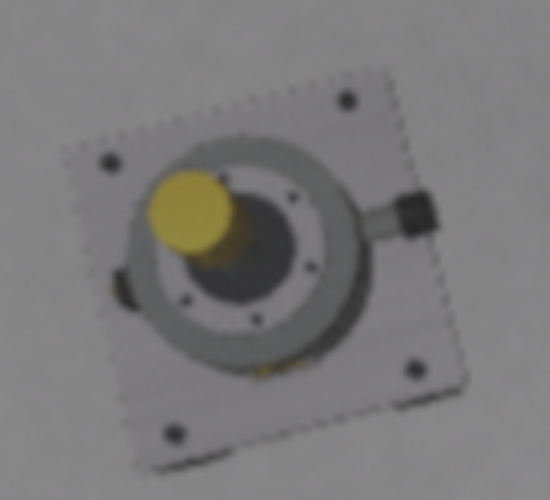

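View pics/s_br.png

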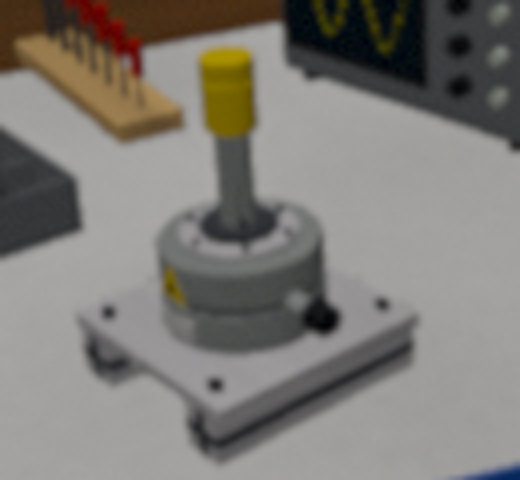

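View pics/s_tr.png

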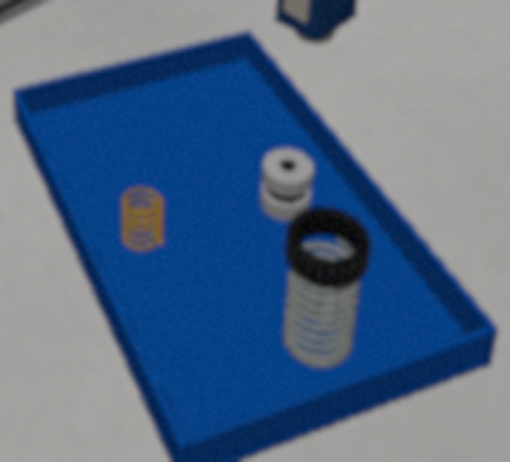

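View pics/t_tr.png

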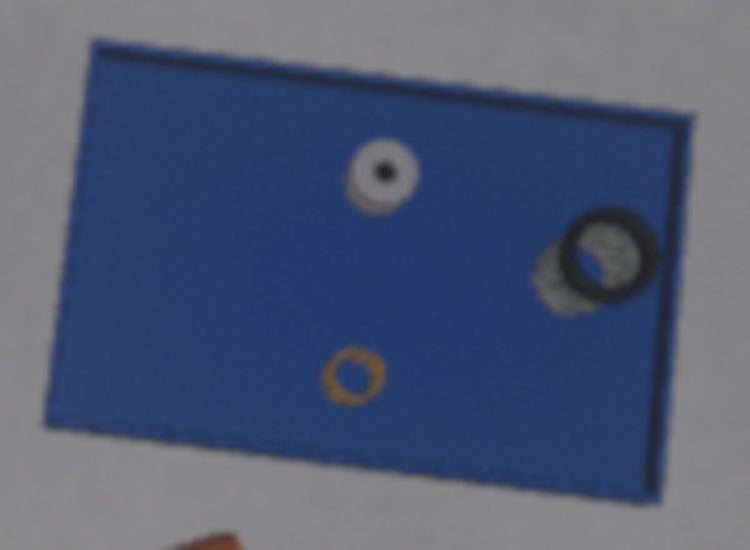

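Run:
```python
from h import *
z=np.load("pics/top0.npz"); p,d=z['p'],z['d']; C=cloud("top",d); hsv=cv2.cvtColor(p,cv2.COLOR_BGR2HSV)
print(hsv[192,168],hsv[200,180],p[200,180],hsv[204,300],hsv[190,376], hsv[172,331],hsv[230,180])
# cap top
m=cv2.inRange(hsv,(15,90,95),(40,255,255)); m[:,:150]=0;m[:,200:]=0;m[215:]=0
c=max(cv2.findContours(m,0,1)[0],key=cv2.contourArea); e=cv2.minEnclosingCircle(c); el=cv2.fitEllipse(c); print('cap',e,el)
print('cap top@208',plane('top',*el[0],208)); q=C[m>0]; print('cap depth',np.median(q,0))
# shoulder
g=p.max(2); 
m2=((g<70)&(C[...,2]>95)&(C[...,2]<112)&(abs(C[...,0]-460)<80)&(abs(C[...,1]-165)<60)).astype('uint8')
print('n',m2.sum()); c=max(cv2.findContours(m2,0,1)[0],key=cv2.contourArea); print('shoulder',cv2.minEnclosingCircle(c), plane('top',*cv2.minEnclosingCircle(c)[0],104))
# side cap
z=np.load("pics/side0.npz"); ps,ds=z['p'],z['d']; hs=cv2.cvtColor(ps,cv2.COLOR_BGR2HSV); Cs=cloud('side',ds)
ms=cv2.inRange(hs,(20,120,60),(38,255,255)); ms[:138]=0; ms[170:]=0; ms[:,:195]=0;ms[:,220:]=0
c=max(cv2.findContours(ms,0,1)[0],key=cv2.contourArea); r=cv2.boundingRect(c);print('side cap',r,cv2.minAreaRect(c)); 
M=cv2.moments(ms,True); u,v=M['m10']/M['m00'],M['m01']/M['m00']; print('side cap c',u,v)
# predict
for X in ([0,0,0],):
    pass
P=plane('top',*el[0],208); P[2]=186; print('proj of cap mid into side',proj('side',P))
# tray
bl=cv2.inRange(hsv,(100,110,40),(130,255,255)); bl[:,:255]=0; bl[:,410:]=0; bl[:140]=0;bl[245:]=0
c=max(cv2.findContours(bl,0,1)[0],key=cv2.contourArea); r=cv2.minAreaRect(c); b=cv2.boxPoints(r); print('tray',r)
W=np.array([plane('top',*x,28) for x in b]); print(W.round(1), [np.linalg.norm(W[i]-W[(i+1)%4]).round(1) for i in range(4)], W.mean(0))
# collar top z=82
mc=((g<55)&(C[...,2]>60)&(C[...,2]<95)).astype('uint8'); mc[:,:355]=0; mc[:,400:]=0; mc[:170]=0;mc[210:]=0
c=max(cv2.findContours(mc,0,1)[0],key=cv2.contourArea); e=cv2.fitEllipse(c); print('collar',e,cv2.minEnclosingCircle(c),plane('top',*cv2.minEnclosingCircle(c)[0],82))
gs=ps.max(2); mc=(gs<50).astype('uint8'); mc[:,:310]=0;mc[:,350:]=0;mc[:295]=0;mc[345:]=0
c=max(cv2.findContours(mc,0,1)[0],key=cv2.contourArea); print('side collar',cv2.boundingRect(c),cv2.minAreaRect(c))
Q=plane('top',*e[0],82); Q[2]=74; print('proj',proj('side',Q), 'top pl 74 of depth', )
# bystanders
for nm,(u,v,zz) in dict(coup=(331.5,175,34),pl=(325.7,215.5,40)).items(): print(nm,plane('top',u,v,zz).round(1))
```

```text
[ 26 144 142] [30 10 52] [50 52 52] [110 167 110] [60  3 92] [126  14  89] [130   6 126]
cap ((167.75, 192.0), 8.310484886169434) ((167.78497314453125, 192.02207946777344), (15.623759269714355, 15.994003295898438), 16.338054656982422)
cap top@208 [497.86732652 175.33049168 208.        ]
cap depth [498.0617579  175.43604776 206.72298383]
n 193
shoulder ((177.44595336914062, 199.229736328125), 10.582222938537598) [498.04871282 175.14243879 104.        ]
side cap (200, 142, 13, 22) ((206.0, 152.5), (21.0, 12.0), 90.0)
side cap c 206.44664031620553 152.16600790513834
proj of cap mid into side [206.28477103 152.81614369]
tray ((329.5615539550781, 194.0076904296875), (123.41455841064453, 77.5217056274414), 7.125016689300537)
[[ 449.4   -6.3   28. ]
 [ 626.8  -29.6   28. ]
 [ 589.3 -310.3   28. ]
 [ 414.1 -279.3   28. ]] [np.float64(178.9), np.float64(283.1), np.float64(177.9), np.float64(275.3)] [ 519.88449446 -156.35890426   28.        ]
collar ((376.1543273925781, 190.68603515625), (16.997520446777344, 18.503087997436523), 78.55037689208984) ((376.31817626953125, 190.65151977539062), 9.688193321228027) [ 517.66263702 -249.02219395   82.        ]
side collar (316, 300, 27, 26) ((328.7884521484375, 312.05767822265625), (26.279563903808594, 24.514516830444336), 11.309932708740234)
proj [327.1052455  311.03846918] top pl 74 of depth
coup [ 561.3 -161.4   34. ]
pl [ 468.6 -144.7   40. ]
```

Run:
```python
from h import *
print(tri([('top',376.4,190.7),('side',329,312.5)]))
for y in (-248,-250,-252,-254):
  for x in (516,518,520): print(x,y,proj('side',[x,y,74]).round(1),proj('top',[x,y,82]).round(1))
z=np.load("pics/top0.npz");g=z['p'].max(2)
for v in (186,188,190,192,194): print(v,g[v,362:392])
print('cols');
for u in (374,376,378): print(u,g[176:206,u])
z=np.load("pics/side0.npz");g=z['p'].max(2)
for v in (305,310,314,318): print(v,g[v,310:348])
from scipy.spatial.transform import Rotation as R
s=arm.read_state(); M=R.from_quat(s['ee_rot']).as_matrix(); print(M.round(3))
t=M.T@(np.array([498,175.3,330])-s['position']); print('move tool',t)
```

```text
[ 518.9647997  -251.57544383   72.90285072]
516 -248 [326.  311.1] [375.9 191.4]
518 -248 [327.  310.6] [375.8 190.5]
520 -248 [328.1 310.2] [375.8 189.6]
516 -250 [326.8 312. ] [376.8 191.4]
518 -250 [327.9 311.5] [376.8 190.5]
520 -250 [328.9 311. ] [376.7 189.6]
516 -252 [327.7 312.9] [377.7 191.4]
518 -252 [328.7 312.4] [377.7 190.5]
520 -252 [329.7 311.9] [377.6 189.6]
516 -254 [328.5 313.8] [378.7 191.4]
518 -254 [329.5 313.3] [378.6 190.5]
520 -254 [330.6 312.8] [378.6 189.6]
186 [107 106 107 106 104  89  58  42  43  54  74  81  80  83  85  83  77  67
  57  43  44  46  54  70  91  91  66  58  83 105]
188 [107 106  99  84  68  53  43  42  57  77  86  84  84  84  88  92  92  87
  81  69  50  41  44  54  76  84  62  62  88 112]
190 [ 99  84  77  73  63  45  41  47  72  95  93  91  92  95  92  88  84  80
  86  87  70  43  41  45  57  66  58  64  89 109]
192 [ 82  76  75  78  67  43  42  47  68  95 106 103  94  89  91  86  85  80
  81  83  72  45  40  44  61  69  60  71  95 119]
194 [ 79  82  89  82  69  52  41  44  49  69  94 104 102  92  83  86  85  81
  82  74  58  41  43  58  7
[... 475 characters left out ...]
11  11  13
  14  14  13  13  15  12  11  11  12  19  20  34  65 102 124 135 134 129
 112  96]
310 [135 135 135 134 120  85  45  21  20  28  62 102 117 119 122 126 126 127
 127 127 128 126 117  98  80  60  34  16  13  12  17  19  50  92 125 133
 136 135]
314 [135 134 135 131 114  79  39  25  24  22  22  35  48  69  87 102 113 117
 119 119 118 113 112 115 114 105  86  63  36  21  20  23  59  99 127 135
 135 135]
318 [135 135 134 136 133 120  88  52  30  20  23  17  21  23  28  23  29  27
  23  25  25  26  19  20  22  20  22  27  25  24  25  42  85 120 134 135
 135 135]
[[-0.233 -0.973 -0.   ]
 [-0.973  0.233 -0.002]
 [ 0.002 -0.    -1.   ]]
move tool [ 338.26544597 -443.62702471  -26.34376281]
```

```bash
python3 -m crank '{"delta_pos":[[0.02,-0.026,-0.003],[0.021,-0.028,-0.003],[0.021,-0.028,-0.003],[0.021,-0.028,-0.003],[0.021,-0.028,-0.003],[0.021,-0.028,-0.003],[0.021,-0.028,-0.003],[0.021,-0.028,-0.003]],"twist":[0,0,0,0,0,0,0,0]}' 1
python3 -m crank '{"delta_pos":[[0.022,-0.028,-0.001],[0.022,-0.028,0],[0.022,-0.028,0],[0.022,-0.028,0],[0.022,-0.028,0],[0.022,-0.028,0],[0.021,-0.028,0],[0.018,-0.0256,0]],"twist":[0,0,0,0,0,0,0,0]}'
python3 -m crank '{"delta_pos":[[0,0,0],[0,0,0],[0,0,0],[0,0,0],[0,0,0],[0,0,0],[0,0,0],[0,0,0]],"twist":[0.12,0.12,0.12,0.12,0.12,0.12,0.12,0.12]}'
python3 -m crank '{"delta_pos":[[0,0,0],[0,0,0],[0,0,0],[0,0,0],[0,0,0],[0,0,0]],"twist":[0.12,0.12,0.12,0.12,0.02,0]}'
cat > st.py <<'E'
import sys
from h import *
from scipy.spatial.transform import Rotation as R
s=arm.read_state(); M=R.from_quat(s['ee_rot']).as_matrix()
print(s['clock'],'q6',s['joints'][5].round(3),'pos',s['position'].round(1),'yaw',np.arctan2(M[1,0],M[0,0]).round(3),'F',s['contact_force'].round(1),'T',s['wrist_torque'].round(2),'w',s['gripper_width'])
if len(sys.argv)>3: print('tool',(M.T@(np.array([float(a) for a in sys.argv[1:4]])-s['position'])).round(1))
E
python3 st.py 498 175.3 248
```

```text
clock: 0.77
position: [323.0, 392.1, 327.8]
ee_rot: [-0.62, 0.785, -0.0, -0.0]
contact_force: [1.3, 0.6, -0.4]
gripper_width: 85.4
clock: 1.43
position: [498.8, 173.9, 328.7]
ee_rot: [-0.619, 0.785, 0.0, -0.0]
contact_force: [0.0, 1.0, 0.1]
gripper_width: 85.2
clock: 2.1
position: [497.9, 175.8, 328.4]
ee_rot: [-0.184, 0.983, -0.0, -0.001]
contact_force: [-0.5, -0.1, 0.4]
gripper_width: 85.3
clock: 2.6
position: [498.0, 175.8, 328.6]
ee_rot: [0.061, 0.998, -0.0, -0.0]
contact_force: [0.3, -0.5, 0.4]
gripper_width: 85.2
2.6 q6 -0.769 pos [498.  175.8 328.6] yaw 3.019 F [ 0.3 -0.5  0.4] T [-0.02  0.03 -0.03] w 85.21793637297462
tool [-0.1 -0.5 80.6]
```

```bash
python3 -m crank '{"delta_pos":[[0,-0.0005,0.02],[0,0,0.02],[0,0,0.02],[0,0,0.02],[0,0,0]],"twist":[0,0,0,0,0]}'
python3 - <<'E'
from h import *
a,_=imaging.get_image('side'); b,_=imaging.get_image('top')
c=np.hstack([cv2.resize(a[60:240,120:300],None,fx=2.2,fy=2.2,interpolation=2),cv2.resize(b[110:290,80:260],None,fx=2.2,fy=2.2,interpolation=2)]); save('cap1',c)
E
python3 st.py
```

```text
clock: 3.02
position: [496.1, 174.3, 244.8]
ee_rot: [0.061, 0.998, -0.002, -0.004]
contact_force: [-0.4, -0.4, -0.9]
gripper_width: 85.6
3.1167 q6 -0.769 pos [498.2 175.3 248.8] yaw 3.019 F [-0.  -0.3  0.5] T [ 0.04 -0.06 -0.02] w 85.4749985135331
```

View pics/cap1.png

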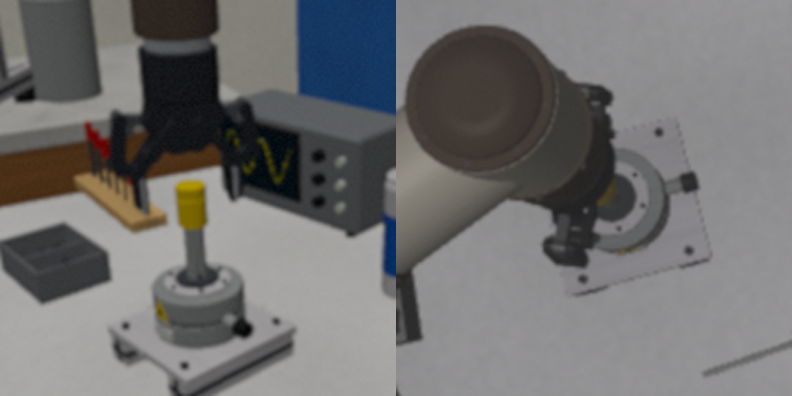

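The side view shows the cap at about (190,205) in this crop, centred between the open fingers. The top view shows the gripper above the shaft. I'll close the gripper.

```bash
python3 -m crank '{"delta_pos":[[0,0,0],[0,0,0],[0,0,0],[0,0,0],[0,0,0],[0,0,0],[0,0,0],[0,0,0]],"twist":[0,0,0,0,0,0,0,0]}' 0
python3 st.py
python3 -m crank '{"delta_pos":[[0,0,0],[0,0,0],[0,0,-0.005],[0,0,-0.01],[0,0,-0.01],[0,0,-0.01],[0,0,-0.01],[0,0,-0.01]],"twist":[0,0,0,0,0,0,0,0]}'
python3 -m crank '{"delta_pos":[[0,0,-0.02],[0,0,-0.02],[0,0,-0.02],[0,0,0],[0,0,0]],"twist":[0,0,0,0,0]}'
python3 - <<'E'
from h import *
a,_=imaging.get_image('side')
save('cap2',a[60:240,120:300],None,3)
E
python3 st.py 530.5 -72 100
```

```text
clock: 3.78
position: [498.4, 175.6, 249.9]
ee_rot: [0.062, 0.998, 0.0, 0.001]
contact_force: [-0.5, 0.6, 5.1]
gripper_width: 30.6
3.7833 q6 -0.77 pos [498.4 175.6 249.9] yaw 3.018 F [-0.5  0.6  5.1] T [ 0.05  0.35 -0.03] w 30.62779585796834
clock: 4.45
position: [498.1, 175.4, 305.2]
ee_rot: [0.062, 0.998, 0.0, 0.0]
contact_force: [-0.0, -0.6, -0.6]
gripper_width: 30.5
clock: 4.87
position: [498.3, 175.6, 365.6]
ee_rot: [0.062, 0.998, 0.001, 0.001]
contact_force: [-0.2, -0.8, -0.9]
gripper_width: 30.7
4.9167 q6 -0.77 pos [497.8 175.4 364.2] yaw 3.017 F [-0.  -0.5 -0.8] T [-0.09  0.05 -0.04] w 30.45025911672509
tool [ -63.1 -241.6  264. ]
```

View pics/cap2.png

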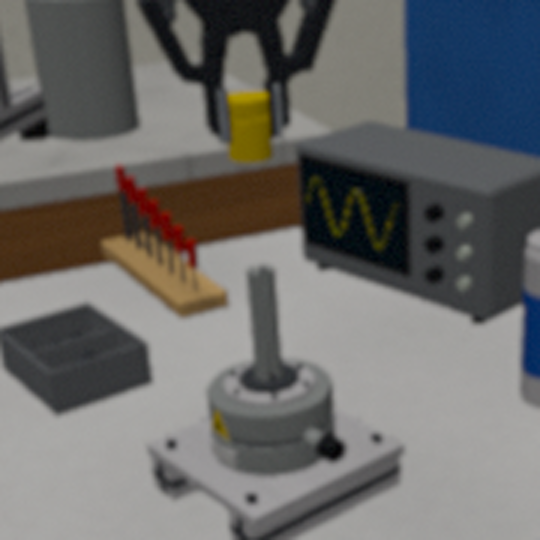

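```bash
python3 -m crank '{"delta_pos":[[-0.004,-0.015,0],[-0.0085,-0.033,0],[-0.0085,-0.033,0],[-0.0085,-0.033,0],[-0.0085,-0.033,0],[-0.0085,-0.033,0],[-0.0085,-0.033,0],[-0.008,-0.028,0]],"twist":[0,0,0,0,0,0,0,0]}'
python3 -m crank '{"delta_pos":[[0,0,0.02],[0,0,0.035],[0,0,0.035],[0,0,0.035],[0,0,0.035],[0,0,0.035],[0,0,0.02],[0,0,0]],"twist":[0,0,0,0,0,0,0,0]}'
python3 - <<'E'
from h import *
a,_=imaging.get_image('side'); b,_=imaging.get_image('top')
save('cap3',np.hstack([cv2.resize(a[180:384,200:400],None,fx=1.9,fy=1.9),cv2.resize(b[100:304,210:410],None,fx=1.9,fy=1.9)]))
E
python3 st.py 530.5 -72 90
```

```text
clock: 5.58
position: [530.2, -73.5, 362.7]
ee_rot: [0.062, 0.998, -0.0, -0.001]
contact_force: [-0.6, 0.8, -0.2]
gripper_width: 30.7
clock: 6.25
position: [527.0, -71.9, 143.2]
ee_rot: [0.063, 0.998, -0.001, -0.007]
contact_force: [-1.0, 0.3, -0.3]
gripper_width: 30.4
6.35 q6 -0.293 pos [530.6 -71.6 148.3] yaw 3.018 F [ 0.   0.8 -0.2] T [ 0.   -0.03 -0.03] w 30.440551489784582
tool [-0.1 -0.3 58.3]
```

View pics/cap3.png

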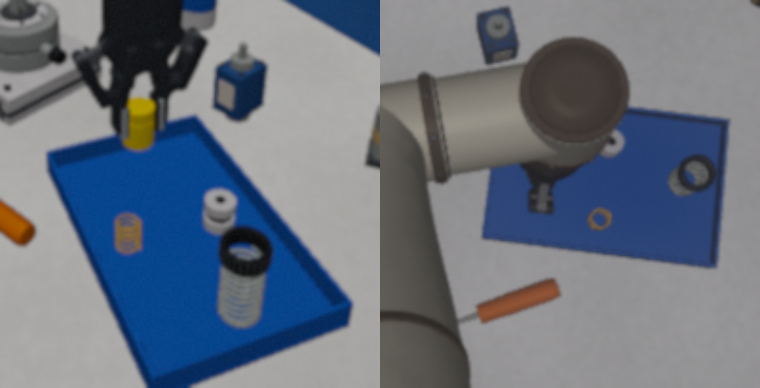

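The cap hangs at about (138,125) in the side crop, over the empty tray end. I'll lower it gently to contact.

```bash
python3 -m crank '{"delta_pos":[[0,0,0.01],[0,0,0.015],[0,0,0.015],[0,0,0.01],[0,0,0.003],[0,0,0.002],[0,0,0.001],[0,0,0]],"twist":[0,0,0,0,0,0,0,0]}'
python3 st.py
```

```text
clock: 7.02
position: [531.3, -71.5, 93.6]
ee_rot: [0.062, 0.998, 0.0, 0.001]
contact_force: [-0.2, 1.3, -0.1]
gripper_width: 30.1
7.0167 q6 -0.293 pos [531.3 -71.5  93.6] yaw 3.018 F [-0.2  1.3 -0.1] T [-0.01  0.05 -0.04] w 30.09545209766843
```

```bash
python3 -m crank '{"delta_pos":[[0,0,0.001],[0,0,0.001],[0,0,0.001],[0,0,0]],"twist":[0,0,0,0]}'
python3 st.py
```

```text
clock: 7.35
position: [530.9, -71.5, 90.0]
ee_rot: [0.062, 0.998, 0.0, 0.0]
contact_force: [0.3, -0.6, -0.7]
gripper_width: 30.4
7.35 q6 -0.293 pos [530.9 -71.5  90. ] yaw 3.018 F [ 0.3 -0.6 -0.7] T [-0.03  0.01  0.03] w 30.39709083775499
```

```bash
python3 -m crank '{"delta_pos":[[0,0,0.001],[0,0,0.001],[0,0,0]],"twist":[0,0,0]}'
python3 -m crank '{"delta_pos":[[0,0,0.0005],[0,0,0]],"twist":[0,0]}'
python3 st.py
```

```text
clock: 7.6
position: [531.0, -71.5, 89.9]
ee_rot: [0.061, 0.998, -0.0, 0.0]
contact_force: [-4.2, 0.4, 13.1]
gripper_width: 30.5
clock: 7.77
position: [531.0, -71.5, 89.9]
ee_rot: [0.061, 0.998, -0.0, 0.0]
contact_force: [-5.3, 1.8, 15.8]
gripper_width: 30.6
7.7667 q6 -0.293 pos [531.  -71.5  89.9] yaw 3.019 F [-5.3  1.8 15.8] T [ 0.45  1.49 -0.05] w 30.640302609773727
```

The cap is on the tray floor. I'll ease off, open and rise.

```bash
python3 -m crank '{"delta_pos":[[0,0,-0.001],[0,0,-0.0005],[0,0,0]],"twist":[0,0,0]}'
python3 -m crank '{"delta_pos":[[0,0,0],[0,0,0],[0,0,0],[0,0,0],[0,0,0],[0,0,0],[0,0,0]],"twist":[0,0,0,0,0,0,0]}' 1
python3 -m crank '{"delta_pos":[[0,0,-0.01],[0,0,-0.02],[0,0,-0.03],[0,0,-0.03],[0,0,-0.03],[0,0,-0.02],[0,0,0],[0,0,0]],"twist":[0,0,0,0,0,0,0,0]}'
python3 - <<'E'
from h import *
a,_=imaging.get_image('side'); b,_=imaging.get_image('top')
save('cap4',np.hstack([cv2.resize(a[180:384,200:400],None,fx=1.9,fy=1.9),cv2.resize(b[100:304,210:410],None,fx=1.9,fy=1.9)]))
E
python3 st.py 518.5 -250.8 128
```

```text
clock: 8.02
position: [531.0, -71.5, 89.9]
ee_rot: [0.062, 0.998, -0.0, 0.0]
contact_force: [-3.2, 0.7, 9.9]
gripper_width: 30.5
clock: 8.6
position: [530.8, -71.5, 88.8]
ee_rot: [0.062, 0.998, -0.0, -0.0]
contact_force: [0.0, -0.4, -1.0]
gripper_width: 85.4
clock: 9.27
position: [531.1, -71.4, 231.0]
ee_rot: [0.062, 0.998, 0.001, 0.002]
contact_force: [-0.8, 0.0, -0.1]
gripper_width: 85.9
9.3667 q6 -0.293 pos [530.1 -71.6 228.5] yaw 3.017 F [-0.1  0.  -0.5] T [-0.03 -0.07  0.  ] w 85.43447665753428
tool [ -10.8 -179.3  100.5]
```

View pics/cap4.png

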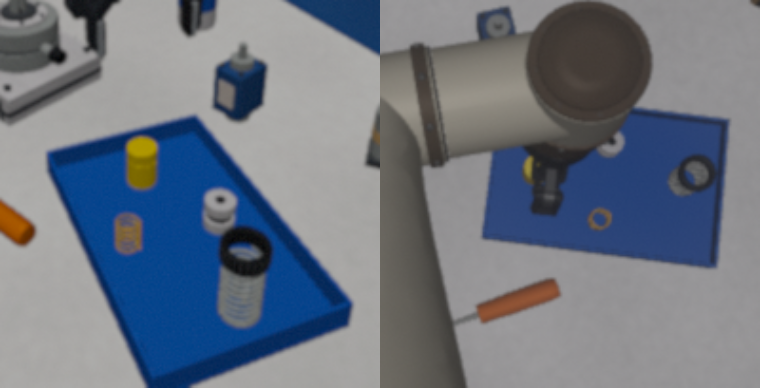

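```bash
python3 -m crank '{"delta_pos":[[-0.001,-0.015,0],[-0.002,-0.03,0],[-0.002,-0.03,0],[-0.002,-0.03,0],[-0.002,-0.03,0],[-0.001,-0.03,0],[-0.001,-0.0143,0],[0,0,0]],"twist":[0,0,0,0,0,0,0,0]}'
python3 -m crank '{"delta_pos":[[0,0,0.015],[0,0,0.025],[0,0,0.02],[0,0,0],[0,0,0]],"twist":[0,0,0,0,0]}'
python3 - <<'E'
from h import *
a,_=imaging.get_image('side'); b,_=imaging.get_image('top')
save('sp1',np.hstack([cv2.resize(a[180:384,200:400],None,fx=1.9,fy=1.9),cv2.resize(b[100:304,210:410],None,fx=1.9,fy=1.9)]))
E
python3 st.py 518.5 -250.8 126
```

```text
clock: 10.03
position: [518.5, -253.3, 227.0]
ee_rot: [0.064, 0.998, 0.0, -0.002]
contact_force: [0.3, 0.2, -1.2]
gripper_width: 85.2
clock: 10.45
position: [518.9, -250.2, 167.4]
ee_rot: [0.062, 0.998, 0.0, -0.002]
contact_force: [0.4, -0.5, 0.4]
gripper_width: 85.0
10.55 q6 0.045 pos [ 520.3 -250.6  169.7] yaw 3.019 F [ 1.  -0.5 -0.1] T [ 0.01  0.01 -0.  ] w 85.61141488738461
tool [ 1.8 -0.4 43.7]
```

View pics/sp1.png

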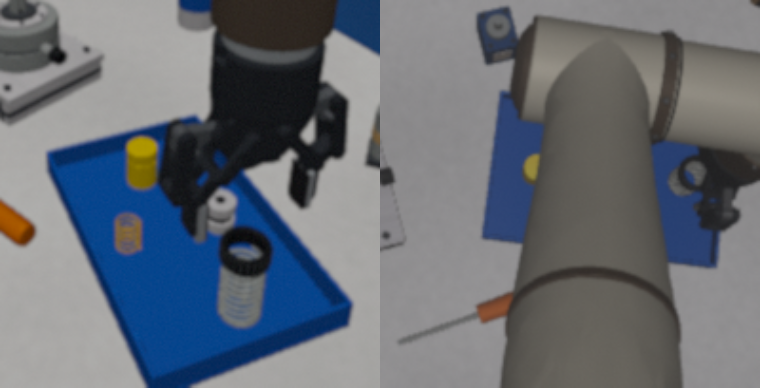

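```bash
python3 - <<'E'
from h import *
print(proj('side',[520.3,-250.6,110]),proj('side',[518.5,-250.8,74]),arm.read_state()['joints'].round(2))
E
python3 -m crank '{"delta_pos":[[0.002,0,0.01],[0,0,0.015],[0,0,0.012],[0,0,0.007],[0,0,0],[0,0,0]],"twist":[0,0,0,0,0,0]}'
python3 - <<'E'
from h import *
a,_=imaging.get_image('side'); b,_=imaging.get_image('top')
save('sp2',a[270:370,270:390],None,5)
E
python3 st.py 518.5 -250.8 126
```

```text
[331.27818168 293.50320849] [328.46470244 311.75390761] [-0.17  0.43 -0.29  0.   -0.85  0.04]
clock: 11.05
position: [517.8, -250.6, 125.1]
ee_rot: [0.062, 0.998, -0.0, 0.0]
contact_force: [0.3, 0.1, 0.7]
gripper_width: 85.7
11.15 q6 0.045 pos [ 518.2 -250.7  125.8] yaw 3.018 F [-0.6  0.4  0.1] T [-0.03 -0.01  0.01] w 85.54842986622144
tool [-0.4 -0.1 -0.2]
```

View pics/sp2.png

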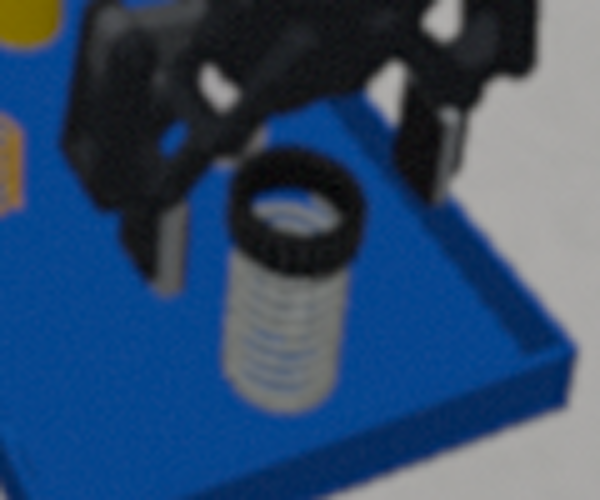

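Both pads straddle the collar, whose centre is at about (295,212) in the crop. Closing.

```bash
python3 -m crank '{"delta_pos":[[0,0,0],[0,0,0],[0,0,0],[0,0,0],[0,0,0],[0,0,0],[0,0,0],[0,0,0]],"twist":[0,0,0,0,0,0,0,0]}' 0
python3 st.py
python3 -m crank '{"delta_pos":[[0,0,0],[0,0,-0.005],[0,0,-0.015],[0,0,-0.03],[0,0,-0.03],[0,0,-0.03],[0,0,-0.02],[0,0,0]],"twist":[0,0,0,0,0,0,0,0]}'
python3 - <<'E'
from h import *
a,_=imaging.get_image('side')
save('sp3',a[190:350,260:420],None,3.5)
E
python3 st.py
```

```text
clock: 11.82
position: [517.7, -250.6, 125.1]
ee_rot: [0.062, 0.998, -0.0, 0.0]
contact_force: [-0.6, -1.5, 1.7]
gripper_width: 40.5
11.8167 q6 0.045 pos [ 517.7 -250.6  125.1] yaw 3.018 F [-0.6 -1.5  1.7] T [ 0.04  0.   -0.  ] w 40.45080179795599
clock: 12.48
position: [519.3, -251.1, 260.1]
ee_rot: [0.062, 0.998, -0.001, 0.005]
contact_force: [0.2, 0.5, -1.3]
gripper_width: 40.6
12.5333 q6 0.045 pos [ 518.1 -250.6  257.1] yaw 3.017 F [-0.1 -0.5 -2.6] T [ 0.03 -0.    0.02] w 40.44387796790989
```

View pics/sp3.png

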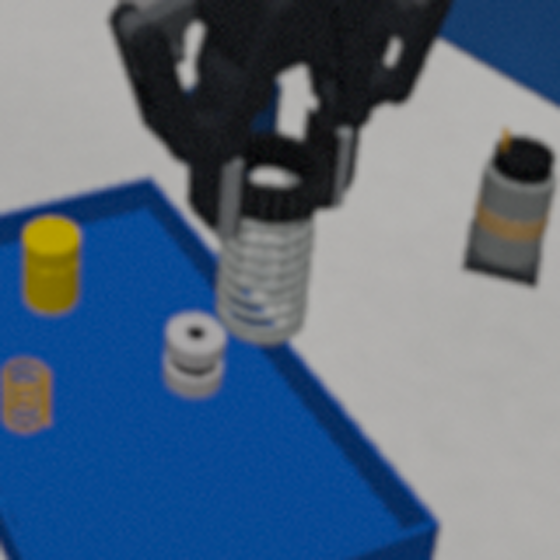

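```bash
python3 -m crank '{"delta_pos":[[0,0,-0.015],[0,0,-0.025],[0,0,-0.03],[0,0,-0.025],[0,0,-0.01],[0,0,0]],"twist":[0,0,0,0,0,0]}'; python3 st.py 498 175.3 362
```

```text
clock: 13.03
position: [517.9, -250.6, 360.8]
ee_rot: [0.062, 0.998, -0.0, 0.001]
contact_force: [-0.1, 0.1, -1.4]
gripper_width: 40.4
13.0333 q6 0.045 pos [ 517.9 -250.6  360.8] yaw 3.018 F [-0.1  0.1 -1.4] T [-0.01 -0.06  0.04] w 40.432239167750666
tool [ 72.5 420.2  -1.3]
```

```bash
python3 -m crank '{"delta_pos":[[0.0025,0.015,0],[0.005,0.03,0],[0.005,0.03,0],[0.005,0.03,0],[0.005,0.03,0],[0.005,0.03,0],[0.005,0.03,0],[0.005,0.03,0]],"twist":[0,0,0,0,0,0,0,0]}'
python3 -m crank '{"delta_pos":[[0.005,0.03,0],[0.005,0.03,0],[0.005,0.03,0],[0.005,0.03,0],[0.005,0.03,0],[0.006,0.03,0],[0.004,0.0152,0],[0,0,0]],"twist":[0,0,0,0,0,0,0,0]}'
python3 -m crank '{"delta_pos":[[0,0,0],[0,0,0]],"twist":[0,0]}'
python3 st.py 498 175.3 362
python3 - <<'E'
from h import *
a,_=imaging.get_image('side');b,_=imaging.get_image('top')
np.savez('pics/h1.npz',a=a,b=b)
save('h1',a[80:220,140:280],None,4); save('h1t',b[130:270,100:240],None,4)
s=arm.read_state()['position']; print(proj('side',[498,175.3,194]),proj('side',s-[0,0,54]),proj('side',s-[0,0,121]))
E
```

```text
clock: 13.7
position: [506.8, -21.2, 356.5]
ee_rot: [0.062, 0.998, -0.0, -0.003]
contact_force: [-0.4, 0.7, -1.3]
gripper_width: 40.2
clock: 14.37
position: [496.4, 177.9, 356.1]
ee_rot: [0.06, 0.998, -0.001, -0.003]
contact_force: [-0.4, -0.8, -1.0]
gripper_width: 40.9
clock: 14.53
position: [497.0, 174.8, 357.8]
ee_rot: [0.062, 0.998, -0.001, -0.002]
contact_force: [0.2, 0.2, -1.1]
gripper_width: 40.3
14.5333 q6 -0.77 pos [497.  174.8 357.8] yaw 3.017 F [ 0.2  0.2 -1.1] T [ 0.04 -0.   -0.03] w 40.33193168611151
tool [-0.9  0.6 -4.2]
[206.07835505 149.51777828] [202.01114335 100.79043996] [204.46718028 131.08963341]
```

View pics/h1.png

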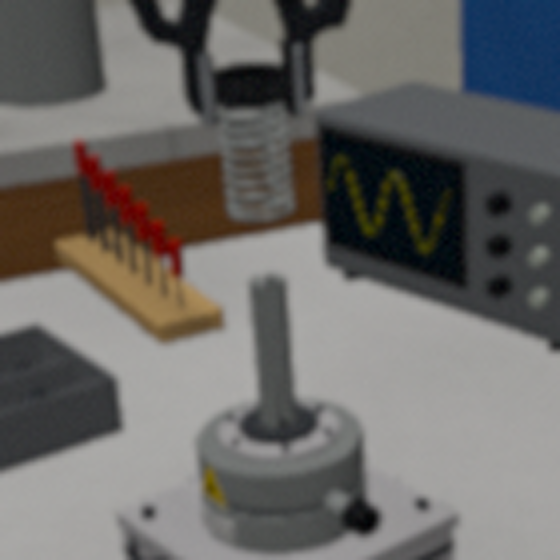

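View pics/h1t.png

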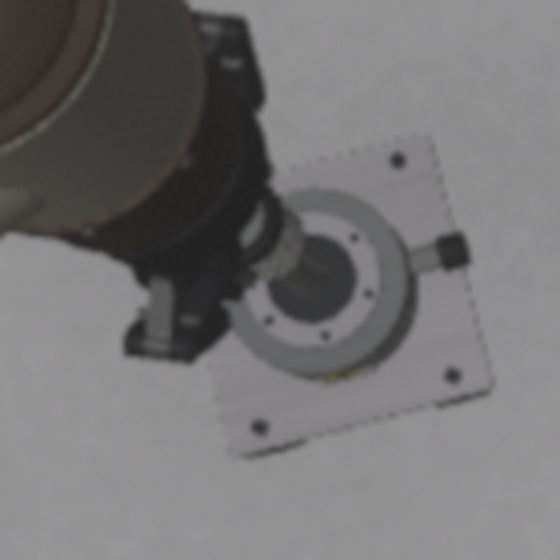

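```bash
python3 -m crank '{"delta_pos":[[-0.0005,0.0005,0.005],[0,0,0.01],[0,0,0.01],[0,0,0.008],[0,0,0.003],[0,0,0],[0,0,0]],"twist":[0,0,0,0,0,0,0]}'
python3 st.py 498 175.3 315
python3 -m crank '{"delta_pos":[[0,0,0.001],[0,0,0.001],[0,0,0.001],[0,0,0.001],[0,0,0],[0,0,0]],"twist":[0,0,0,0,0,0]}'
python3 st.py 498 175.3 315
```

```text
clock: 15.22
position: [498.3, 175.8, 323.7]
ee_rot: [0.062, 0.998, -0.0, -0.0]
contact_force: [-1.1, -0.3, -1.9]
gripper_width: 40.8
15.2167 q6 -0.771 pos [498.3 175.8 323.7] yaw 3.018 F [-1.1 -0.3 -1.9] T [0.02 0.   0.01] w 40.79082538133262
tool [ 0.2 -0.5  8.7]
clock: 15.72
position: [498.1, 175.8, 319.9]
ee_rot: [0.062, 0.998, -0.0, 0.0]
contact_force: [0.0, -0.0, -0.8]
gripper_width: 40.8
15.7167 q6 -0.771 pos [498.1 175.8 319.9] yaw 3.018 F [ 0.  -0.  -0.8] T [-0.05  0.06  0.04] w 40.76251175423835
tool [ 0.1 -0.5  4.9]
```

```bash
python3 -m crank '{"delta_pos":[[0,-0.0005,0.001],[0,0,0.001],[0,0,0.001],[0,0,0.001],[0,0,0.001],[0,0,0],[0,0,0]],"twist":[0,0,0,0,0,0,0]}'
python3 st.py 498 175.3 315
python3 -m crank '{"delta_pos":[[0,0,0.001],[0,0,0.001],[0,0,0.001],[0,0,0],[0,0,0]],"twist":[0,0,0,0,0]}'
python3 st.py 498 175.3 315
python3 - <<'E'
from h import *
a,_=imaging.get_image('side')
save('h2',a[80:220,140:280],None,4)
E
```

```text
clock: 16.3
position: [498.2, 175.3, 315.2]
ee_rot: [0.062, 0.998, 0.0, 0.0]
contact_force: [0.1, -0.0, 0.3]
gripper_width: 40.8
16.3 q6 -0.77 pos [498.2 175.3 315.2] yaw 3.018 F [ 0.1 -0.   0.3] T [-0.03  0.19 -0.01] w 40.79941219032209
tool [ 0.2 -0.   0.2]
clock: 16.72
position: [498.2, 175.3, 312.3]
ee_rot: [0.062, 0.998, 0.0, 0.0]
contact_force: [-0.5, 0.6, 3.2]
gripper_width: 40.1
16.7167 q6 -0.77 pos [498.2 175.3 312.3] yaw 3.018 F [-0.5  0.6  3.2] T [-0.04  0.35  0.02] w 40.06095992798804
tool [ 0.2 -0.1 -2.7]
```

View pics/h2.png

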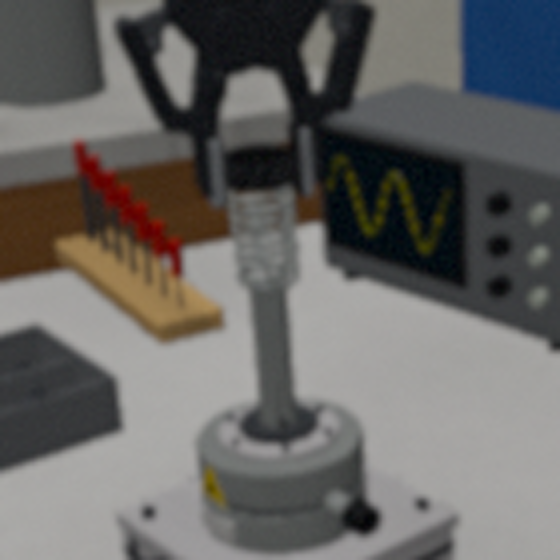

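```bash
Z='[[0,0,0],[0,0,0],[0,0,0],[0,0,0],[0,0,0],[0,0,0],[0,0,0],[0,0,0]]'; python3 -m crank '{"delta_pos":[[0,0,0],[0,0,0],[0,0,0],[0,0,0],[0,0,0],[0,0,0],[0,0,0],[0,0,0]],"twist":[0.04,0.04,0.04,0.04,0.04,0.04,0.04,0.04]}'; python3 st.py
python3 -m crank '{"delta_pos":[[0,0,0],[0,0,0],[0,0,0],[0,0,0],[0,0,0],[0,0,0],[0,0,0],[0,0,0]],"twist":[0.04,0.04,0.04,0.04,0.04,0.04,0.04,0.04]}'; python3 st.py
```

```text
clock: 17.43
position: [498.3, 175.9, 312.2]
ee_rot: [0.221, 0.975, 0.001, 0.0]
contact_force: [-1.8, 1.7, 3.7]
gripper_width: 40.3
17.4333 q6 -1.092 pos [498.3 175.9 312.2] yaw 2.696 F [-1.8  1.7  3.7] T [ 0.49  0.44 -0.04] w 40.310069389491645
clock: 18.1
position: [498.7, 176.3, 312.5]
ee_rot: [0.374, 0.928, 0.002, 0.001]
contact_force: [-0.1, 1.3, 3.2]
gripper_width: 40.5
18.1 q6 -1.412 pos [498.7 176.3 312.5] yaw 2.376 F [-0.1  1.3  3.2] T [0.71 0.16 0.01] w 40.480418838297325
```

```bash
python3 -m crank '{"delta_pos":[[0,0,0],[0,0,0],[0,0,0],[0,0,0],[0,0,0],[0,0,0],[0,0,0],[0,0,0]],"twist":[0.04,0.04,0.04,0.04,0.04,0.04,0.04,0.04]}'; python3 st.py
python3 -m crank '{"delta_pos":[[0,0,0],[0,0,0],[0,0,0],[0,0,0],[0,0,0],[0,0,0],[0,0,0],[0,0,0]],"twist":[0.04,0.04,0.04,0.04,0.04,0.04,0.04,0.04]}'; python3 st.py 498.2 175.3 312.3
python3 - <<'E'
from h import *
a,_=imaging.get_image('side');b,_=imaging.get_image('top')
save('h3',np.hstack([cv2.resize(a[80:220,140:260],None,fx=4,fy=4,interpolation=2)[:, :400],cv2.resize(b[130:230,130:230],(560,560),interpolation=2)[:,:400]]))
E
```

```text
clock: 18.77
position: [499.1, 176.4, 312.6]
ee_rot: [0.517, 0.856, 0.002, 0.001]
contact_force: [1.1, 1.9, 3.2]
gripper_width: 40.4
18.7667 q6 -1.732 pos [499.1 176.4 312.6] yaw 2.056 F [1.1 1.9 3.2] T [ 0.73 -0.19  0.05] w 40.44153663567004
clock: 19.43
position: [499.3, 176.4, 312.8]
ee_rot: [0.646, 0.763, 0.003, 0.001]
contact_force: [1.7, 2.3, 2.2]
gripper_width: 40.4
19.4333 q6 -2.052 pos [499.3 176.4 312.8] yaw 1.736 F [1.7 2.3 2.2] T [ 0.63 -0.43  0.04] w 40.42372881515452
tool [-0.9 -1.3  0.5]
```

View pics/h3.png

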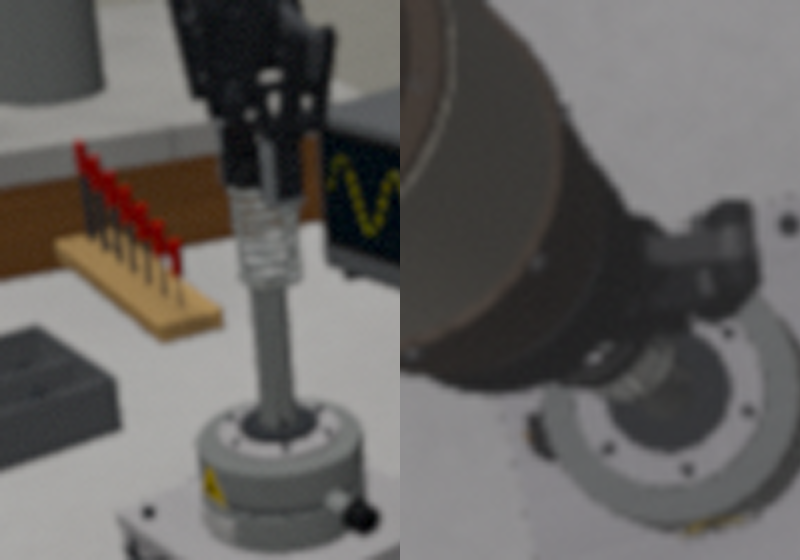

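```bash
python3 -m crank '{"delta_pos":[[0,0,0.001],[0,0,0],[0,0,0],[0,0,0],[0,0,0],[0,0,0],[0,0,0],[0,0,0]],"twist":[0.04,0.04,0.04,0.04,0.04,0.04,0.04,0.04]}'; python3 st.py
python3 -m crank '{"delta_pos":[[0,0,0],[0,0,0],[0,0,0],[0,0,0],[0,0,0],[0,0,0],[0,0,0],[0,0,0]],"twist":[0.04,0.04,0.04,0.04,0.04,0.04,0.04,0.04]}'; python3 st.py 498.2 175.3 312.3
```

```text
clock: 20.2
position: [499.4, 176.1, 311.9]
ee_rot: [0.759, 0.651, 0.002, 0.001]
contact_force: [2.3, 0.9, 2.6]
gripper_width: 40.9
20.2 q6 -2.371 pos [499.4 176.1 311.9] yaw 1.417 F [2.3 0.9 2.6] T [ 0.54 -0.73  0.03] w 40.8533412075652
clock: 20.87
position: [497.5, 175.0, 309.6]
ee_rot: [0.853, 0.521, -0.001, -0.0]
contact_force: [0.5, -0.1, -1.0]
gripper_width: 40.3
20.8667 q6 -2.691 pos [497.5 175.  309.6] yaw 1.096 F [ 0.5 -0.1 -1. ] T [ 0.14 -0.16  0.02] w 40.34911192941885
tool [ 0.5  0.5 -2.7]
```

The vertical force fell from 2.6 N to the hanging weight (-1.0 N) and the lateral load vanished, so the tang has dropped into the slot. I'll slide down in stages.

```bash
python3 -m crank '{"delta_pos":[[0.0005,0.0005,0.001],[0,0,0.002],[0,0,0.002],[0,0,0.003],[0,0,0],[0,0,0]],"twist":[0,0,0,0,0,0]}'; python3 st.py 498.2 175.3 230
python3 - <<'E'
from h import *
a,_=imaging.get_image('side')
save('h4',a[80:220,140:280],None,4)
E
```

```text
clock: 21.37
position: [498.6, 175.4, 302.5]
ee_rot: [0.853, 0.522, -0.001, 0.0]
contact_force: [0.0, -1.1, -1.7]
gripper_width: 40.5
21.3667 q6 -2.689 pos [498.6 175.4 302.5] yaw 1.098 F [ 0.  -1.1 -1.7] T [-0.01 -0.    0.  ] w 40.48310565695907
tool [-0.2 -0.3 72.5]
```

View pics/h4.png

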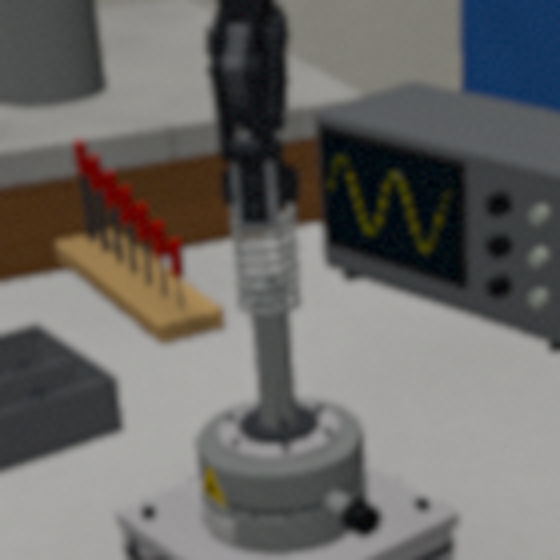

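The spring is over the shaft end: the foot is at about row 312 in the crop and the shaft shows through the coils. I'll keep sliding down.

```bash
python3 -m crank '{"delta_pos":[[0,0,0.004],[0,0,0.004],[0,0,0.004],[0,0,0.004],[0,0,0.004],[0,0,0],[0,0,0]],"twist":[0,0,0,0,0,0,0]}'; python3 st.py 498.2 175.3 230
python3 -m crank '{"delta_pos":[[0,0,0.004],[0,0,0.004],[0,0,0.004],[0,0,0.004],[0,0,0.004],[0,0,0],[0,0,0]],"twist":[0,0,0,0,0,0,0]}'; python3 st.py 498.2 175.3 230
```

```text
clock: 22.0
position: [498.7, 175.5, 282.5]
ee_rot: [0.853, 0.522, -0.0, 0.0]
contact_force: [0.1, 0.2, -1.0]
gripper_width: 40.4
22.0 q6 -2.689 pos [498.7 175.5 282.5] yaw 1.098 F [ 0.1  0.2 -1. ] T [ 0.03 -0.   -0.05] w 40.36532464579043
tool [-0.4 -0.3 52.5]
clock: 22.58
position: [498.7, 175.5, 262.6]
ee_rot: [0.853, 0.522, -0.0, 0.0]
contact_force: [0.2, 0.3, -1.4]
gripper_width: 40.4
22.5833 q6 -2.689 pos [498.7 175.5 262.6] yaw 1.098 F [ 0.2  0.3 -1.4] T [-0.02  0.02  0.03] w 40.42663349415743
tool [-0.4 -0.4 32.6]
```

```bash
python3 -m crank '{"delta_pos":[[0,0,0.004],[0,0,0.004],[0,0,0.004],[0,0,0.004],[0,0,0.004],[0,0,0.004],[0,0,0],[0,0,0]],"twist":[0,0,0,0,0,0,0,0]}'; python3 st.py 498.2 175.3 225
python3 -m crank '{"delta_pos":[[0,0,0.003],[0,0,0.003],[0,0,0.003],[0,0,0.002],[0,0,0],[0,0,0]],"twist":[0,0,0,0,0,0]}'; python3 st.py 498.2 175.3 225
```

```text
clock: 23.25
position: [498.7, 175.5, 238.6]
ee_rot: [0.853, 0.522, -0.0, 0.0]
contact_force: [0.0, -0.3, -1.3]
gripper_width: 40.4
23.25 q6 -2.689 pos [498.7 175.5 238.6] yaw 1.098 F [ 0.  -0.3 -1.3] T [ 0.03 -0.06  0.05] w 40.44536670083139
tool [-0.4 -0.4 13.6]
clock: 23.75
position: [498.8, 175.5, 227.8]
ee_rot: [0.853, 0.522, -0.0, 0.0]
contact_force: [0.3, 0.1, -2.2]
gripper_width: 40.6
23.75 q6 -2.689 pos [498.8 175.5 227.8] yaw 1.098 F [ 0.3  0.1 -2.2] T [ 0.02 -0.03  0.02] w 40.644237448446006
tool [-0.5 -0.4  2.8]
```

```bash
python3 -m crank '{"delta_pos":[[0,0,0.001],[0,0,0.001],[0,0,0.001],[0,0,0],[0,0,0]],"twist":[0,0,0,0,0]}'; python3 st.py 498.2 175.3 225
python3 -m crank '{"delta_pos":[[0,0,0.001],[0,0,0.001],[0,0,0],[0,0,0]],"twist":[0,0,0,0]}'; python3 st.py 498.2 175.3 225
```

```text
clock: 24.17
position: [498.9, 175.5, 225.3]
ee_rot: [0.853, 0.522, 0.0, 0.0]
contact_force: [0.0, 0.2, 0.8]
gripper_width: 40.4
24.1667 q6 -2.689 pos [498.9 175.5 225.3] yaw 1.098 F [0.  0.2 0.8] T [-0.14  0.11  0.01] w 40.41173675256507
tool [-0.5 -0.5  0.3]
clock: 24.5
position: [498.9, 175.6, 223.3]
ee_rot: [0.853, 0.522, 0.0, 0.0]
contact_force: [-0.1, -0.1, 3.1]
gripper_width: 40.5
24.5 q6 -2.689 pos [498.9 175.6 223.3] yaw 1.098 F [-0.1 -0.1  3.1] T [-0.26  0.17  0.02] w 40.52279733138103
tool [-0.6 -0.5 -1.7]
```

Contact came at TCP z about 226 mm, against 225 predicted for the shoulder. I'll ease most of the load off and release.

```bash
python3 -m crank '{"delta_pos":[[0,0,-0.001],[0,0,0],[0,0,0]],"twist":[0,0,0]}'; python3 st.py
python3 -m crank '{"delta_pos":[[0,0,0],[0,0,0],[0,0,0],[0,0,0],[0,0,0],[0,0,0],[0,0,0],[0,0,0]],"twist":[0,0,0,0,0,0,0,0]}' 1
python3 - <<'E'
from h import *
a,_=imaging.get_image('side')
save('r1',a[80:220,140:280],None,4)
E
python3 st.py
```

```text
clock: 24.75
position: [498.9, 175.6, 224.0]
ee_rot: [0.853, 0.522, 0.0, -0.0]
contact_force: [-0.4, -1.0, 2.6]
gripper_width: 40.7
24.75 q6 -2.689 pos [498.9 175.6 224. ] yaw 1.098 F [-0.4 -1.   2.6] T [-0.21  0.09  0.02] w 40.656319357739605
clock: 25.42
position: [498.8, 175.5, 223.9]
ee_rot: [0.853, 0.522, 0.0, -0.0]
contact_force: [0.6, -0.8, -0.0]
gripper_width: 85.1
25.4667 q6 -2.689 pos [498.8 175.5 223.9] yaw 1.098 F [0.9 0.7 0.1] T [-0.06 -0.05 -0.04] w 85.37939663103435
```

View pics/r1.png

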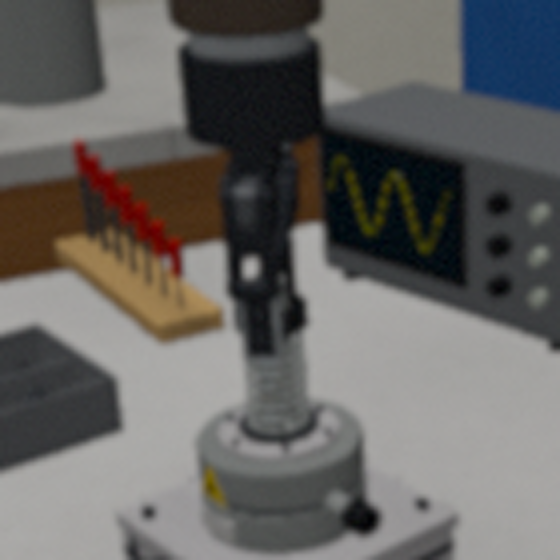

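The fingers are open and the spring's foot is at about (278,428) on the dark shoulder. I'll rise clear and move aside.

```bash
python3 -m crank '{"delta_pos":[[0,0,-0.005],[0,0,-0.015],[0,0,-0.02],[0,0,-0.03],[0,0,-0.03],[0,0,-0.03],[0,0,-0.02],[0,0,0]],"twist":[0,0,0,0,0,0,0,0]}'
python3 st.py 350 400 370
```

```text
clock: 26.13
position: [500.2, 176.0, 379.9]
ee_rot: [0.853, 0.522, 0.006, 0.001]
contact_force: [0.6, 0.3, 0.0]
gripper_width: 85.1
26.1333 q6 -2.689 pos [500.2 176.  379.9] yaw 1.098 F [0.6 0.3 0. ] T [ 0.02 -0.05 -0.01] w 85.14932782638009
tool [ 131.  -235.8    9.5]
```

```bash
python3 -m crank '{"delta_pos":[[0,0,0],[0,0,0],[0,0,0],[0,0,0],[0,0,0],[0,0,0],[0,0,0],[0,0,0]],"twist":[-0.12,-0.12,-0.12,-0.12,-0.12,-0.12,-0.12,-0.12]}'
python3 st.py 350 400 370
```

```text
clock: 26.8
position: [498.5, 175.4, 373.6]
ee_rot: [0.513, 0.858, -0.0, -0.0]
contact_force: [0.3, -0.4, 0.5]
gripper_width: 85.3
26.8 q6 -1.724 pos [498.5 175.4 373.6] yaw 2.063 F [ 0.3 -0.4  0.5] T [0.04 0.03 0.01] w 85.33320585805185
tool [268.1 -24.6   3.6]
```

```bash
python3 -m crank '{"delta_pos":[[0.015,-0.002,0],[0.035,-0.004,0],[0.035,-0.004,0],[0.035,-0.004,0],[0.035,-0.004,0],[0.035,-0.004,0],[0.03,-0.003,0],[0.02,0,0]],"twist":[0,0,0,0,0,0,0,0]}'
python3 -m crank '{"delta_pos":[[0,0,0],[0,0,0]],"twist":[0,0]}'
python3 - <<'E'
from h import *
a,da=imaging.get_image('side');b,db=imaging.get_image('top'); np.savez('pics/f.npz',a=a,b=b)
save('f1',np.hstack([cv2.resize(a[120:270,140:280],None,fx=2.8,fy=2.8,interpolation=2),cv2.resize(b[130:280,130:270],None,fx=2.8,fy=2.8,interpolation=2)]))
save('f2',np.hstack([a[120:384,180:400],b[60:324,150:410]]),None,1.6)
C=cloud('top',db); 
# highest black collar region near shaft
g=b.max(2); m=(abs(C[...,0]-498)<45)&(abs(C[...,1]-175)<45)&(C[...,2]>150)&(db>0); P=C[m]; print(len(P),P[:,2].max(), np.percentile(P[:,2],[5,50,95]), np.median(P,0))
mb=m&(g<55); u=np.argwhere(mb)[:,::-1]; (c,r)=cv2.minEnclosingCircle(u.astype('f4')); print(c,r,plane('top',*c,182), proj('top',[498,175.3,182]))
E
```

```text
clock: 27.47
position: [362.5, 377.6, 373.7]
ee_rot: [0.515, 0.857, -0.0, -0.0]
contact_force: [0.4, 0.3, 0.1]
gripper_width: 85.5
clock: 27.63
position: [363.7, 376.5, 373.4]
ee_rot: [0.515, 0.857, -0.001, -0.0]
contact_force: [-0.5, 0.2, -0.3]
gripper_width: 85.4
365 196.3631574456616 [162.02128623 179.22565708 193.80291805] [496.55298253 172.09105584 179.22565708]
(172.63121032714844, 194.2553253173828) 10.867891311645508 [497.35346871 170.96725574 182.        ] [170.40105178 193.93463454]
```

View pics/f1.png

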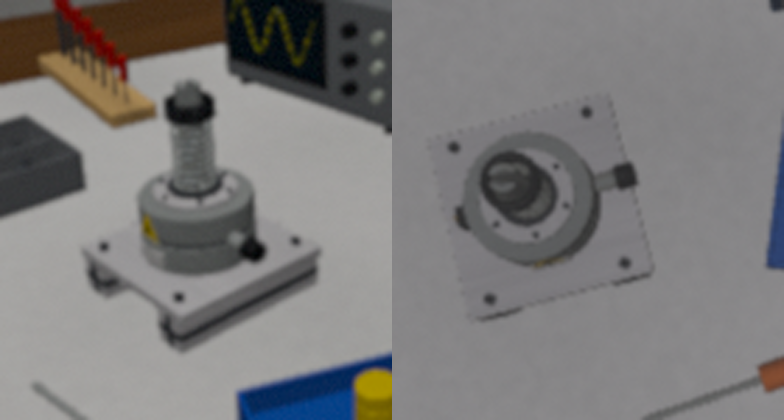

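View pics/f2.png

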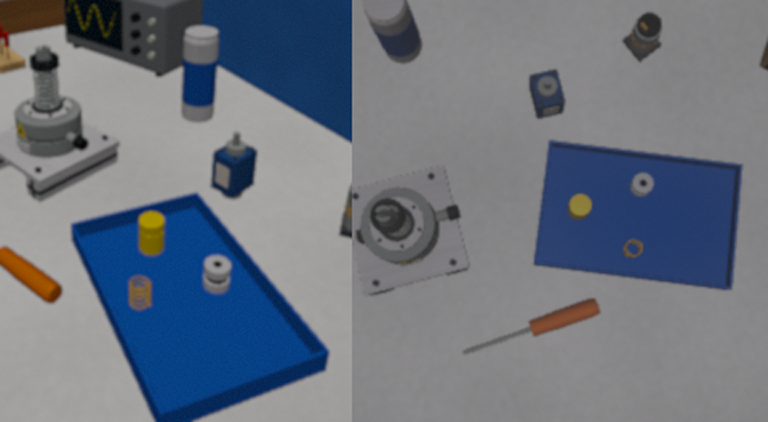

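Run:
```python
from h import *
a=np.load('pics/f.npz')['a']; g=a.max(2); m=(g<50).astype('uint8'); m[:,:190]=0;m[:,225:]=0;m[:140]=0;m[172:]=0
c=max(cv2.findContours(m,0,1)[0],key=cv2.contourArea); r=cv2.boundingRect(c); print(r, r[0]+r[2]/2-.5,r[1]+r[3]/2-.5)
for z in (170,174,178,182): print(z,proj('side',[498,175.3,z]))
print(g[178:196,200:216:3])
```

```text
(200, 154, 16, 11) 207.5 159.0
170 [206.87014551 159.30501595]
174 [206.73964305 157.69188893]
178 [206.60856074 156.07159447]
182 [206.47689471 154.44408469]
[[164 116  87  87  91 103]
 [162 112  89  85  88 102]
 [152 111  92  88  89  99]
 [139 109 100  96  88 100]
 [130 107  96  90  82  98]
 [122 103  96  91  86  93]
 [104 103 104 102  92  93]
 [ 86 102  99  95 103  91]
 [ 77  99  92  85 110  79]
 [ 84  75  88  88  95  58]
 [108  54  70  74  67  54]
 [124  69  56  53  57  92]
 [134 110  85  76  82 132]
 [143 140 131 121 106 147]
 [140 148 148 141 120 141]
 [124 140 146 140 122 122]
 [113 119 128 126 117 110]
 [113 112 116 114 114 114]]
```

The collar centre projects at a height of 171–174 mm, against 174 nominal, and the coils reach the shoulder. The spring is home and the cap and bystanders are standing, so I'm handing in.

```bash
python3 -c "
from bench import job_done
print(job_done())"
```

```text
the job is handed in; nothing more can be done
None
```

I moved the yellow cap to the empty end of the blue tray and fitted the tanged spring onto the shaft, home on the shoulder. I handed the job in at about 28 s on the clock; it reported no verdict.

- **Cap:** it stands upright on the tray floor. While lowering it I pressed it down with about 16 N before easing off and letting go.
- **Tang:** I twisted the spring about 1.9 rad while pressing with about 3–5 N. The vertical force then fell to the spring's hanging weight and the sideways load vanished, so I took the tang to be in the slot. It then slid down freely.
- **Seating:** contact came at a tool height of about 226 mm, against 225 mm predicted for the shoulder. After release, the side view put the collar's centre at 171–174 mm, against 174 mm nominal, with the coils reaching the shoulder.
- **Final view:** the arm was clear. The cap was upright in the tray, and the coupling, plain spring, torque sensor and screwdriver looked unmoved by eye.
- **Check that disagreed:** my circle fit of the collar from above came out about 4 mm off the shaft axis. I think that is because it picked up dark coil pixels below the collar. The side view put it within about 2 mm.

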